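# Dispense one ring and slide it into the stop

## Task

Press the black plunger of the ring dispenser all the way in once and let it spring back out, so that a single steel ring comes out of the front. Then push that ring sideways, clear of the dispenser, and slide it over the black mat into the U-shaped stop until it lies flat against the stop's back wall. Do everything by pressing and pushing with the fingertips: grip and lift nothing, keep the other two rings in the dispenser, and leave the parts standing around where they are.

Things in the scene. Friction and masses are not known exactly. Their poses are not given: they have to be found in the camera images.
- dispenser: aluminium ring magazine fixed on the black mat (mat top z = 0.004): open shaft 48 mm wide (y), x -26 to 26 mm, 50 mm high, blade guides 14 mm high back to x = -66 mm. Origin: shaft centre at mat level; +x is the way the plunger goes in and rings come out, by a mouth at the foot of the slotted front; yaw -90 +- 14 degrees. 3 rings lie inside on a 1.5 mm floor; plunger back, the next drops
- plunger (a joint): plunger travel, m: 0 = out (rest), 0.056 = fully in (hard stop), pushed along the dispenser's +x. Spring: 1.5 N at the start, 4.3 N fully in; it returns to 0 when let go. A 10 mm thick blade pushes the lowest ring; fully in, it leaves the ring's centre 52 mm in front of the dispenser's origin, its rim 8 mm clear of the front
- plunger_face (a point): centre of the outer face of the plunger's black pad, the face to press along the dispenser's +x; pad 36 mm wide, 10 mm thick, 1 to 35 mm above the mat; this point is 18 mm above the mat and, at rest, 96 mm behind the dispenser's origin. Axes as the dispenser. A bowl feeder (up to 220 mm high) stands left of y = 0.09, a tall column and boxes farther left: swing in from there high and close to the robot
- ring_1: the lowest ring in the dispenser, the one that comes out: steel ring 36 mm outside diameter, 12 mm high, 45 g; origin at the centre of its underside, z up; once out it lies flat on the mat (z = 0.004)
- ring_2: second ring of the stack, like ring_1; 13.5 mm above the mat at the start, drops to the 1.5 mm floor when the plunger has come back
- ring_3: top ring of the stack, like ring_1; 25.5 mm above the mat at the start
- stop: flat aluminium U fixed on the mat, walls 6 mm high, 8 mm thick. Its +x points into the U (yaw -90 +- 11 degrees); straight part 40 mm wide inside, x -2 mm to the back wall's face at +18.5 mm; before it the sides flare at 35 degrees to a mouth 75 mm wide at x = -28 mm. In one of two places at the right, nearer to or farther from the robot than the dispenser; the setting block has the other
- seat (a point): on the mat inside the stop, axes as the stop: where the centre of a ring lies when it is home against the back wall
- setting_block: rectangular ground steel block, 52 x 59 x 22 mm; bystander, stands in the other one of the two places at the right where the stop may be; must not be moved; origin at the centre of its underside
- bush_long: plain long steel bush standing on end, 26 mm diameter, 45 mm high; bystander; must not be moved; origin at the centre of its underside
- bush_flanged: flanged steel bush standing on its 30 mm flange, 28 mm high; bystander; must not be moved; origin at the centre of its underside
- bush_brass: small brass bush, 18 mm diameter, 22 mm high; bystander; must not be moved; origin at the centre of its underside
- plug_gauge: double-ended plug gauge lying on the bench, 122 mm long, 15 mm high; bystander; must not be moved; origin at the centre of its underside
- stepped_shaft: stepped steel shaft standing on end, 17 mm diameter, 80 mm high; bystander; must not be moved; origin at the centre of its underside
Things that resemble listed ones, but are neither listed nor needed, are in the scene too. Leave any brown or red look-alike of the ring_3 alone.

How it is judged:
By the outcome, as a careful person would: the job done as asked, in the order asked, and still so for the second after the job is handed in, with the robot touching nothing.
It also fails if it takes over 72 s, if anything falls off the work surface, if the arm or the gripper's body presses on something with over 40 N, if the wrist force passes 120 N, or if a joint passes its speed limit or range.

## Robot

A 6-joint arm with a two-finger parallel gripper is mounted at the origin on a cart in front of the work surface, level with it; the furniture and walls round the work are solid. World frame = base frame: x ahead of the robot, y to its left, z up, the work surface at z = 0. Lengths are in mm, angles in rad, forces in N, time in s.
With the tool pointing down it reaches from about 400 to 925 mm from the base axis. Payload 12.5 kg.
Tool frame: the origin (TCP) lies midway between the tips of the shut fingers; the grasp point (between the pads) lies 19 mm behind it; z points along the fingers, y is the line along which they close (so a half turn about z gives the same grasp; the last joint's range is limited). The gripper opens to 95 mm and grips with 3 to 60 N. Pads are 20 mm wide; open, the fingers measure 119 mm over their backs; the gripper's body (75 mm by 180 mm) begins 59 mm behind the grasp point.
Start: joints at [-1.212, 0.491, 1.559, -0, 1.092, -0.106], TCP at [280.177, -558.702, 214.661] pointing down, gripper open.
Joint ranges: [-3.1, 3.1], [-0.84, 2.19], [0.05, 2.79], [-1.13, 4.28], [0.06, 2.93], [-2.69, 2.69]. Speed limits (rad/s): [2.22, 2.22, 2.79, 3.14, 3.14, 3.14].

## Interface

Orientations are given as a rotation vector (axis times angle).
In Python, from cell import arm gives the robot as it stands. The module is installed in compiled form; this text tells all that it offers.
- The arm moves only by the tool move_arm, never from a script. Its argument "plan" is a list that holds one entry, the list of rows, each a list of 4 numbers: the shift along the world's x, y, z in cm, then the turn about the world's z in rad. A call has exactly 5 rows; each row is the pose to reach, as a shift and turn from the pose commanded when the call began; what a row does not reach only later rows make up. A row lasts 1/12 s, in which the tool goes at most 41.7 mm and 7.16 degrees, less where a joint would pass 70% of its speed; a pose out of reach is approached as far as the arm can. A call with a gripper value outside its range is refused whole. "claw" is the opening, from 0 (shut) to 1 (fully open), set as the call begins (left out, the last holds). The fingers move at their own pace and stop on an object; "newtons" is the grip in N (left out, the last holds). Time passes only in rows, so rows that repeat a pose let the fingers close, or fill a call up. It gives the time, the measured TCP pose, the force, the opening and the grip force at its end, in the units of the state.
- arm.get_state(): the state, without advancing time (a new reading comes with each control period).
- arm.read_camera(name): name is "scene" or "side" or "wrist"; returns a dict with "frame" (480x640x3 uint8, red, green, blue), "K" (3x3 intrinsics, pixels), "R" (3x3) and "t" (3): a world point X has camera coordinates R X + t. Camera axes: x right, y down, z forward; pixel columns grow to the right and rows downward; lengths in mm; the calibration is good to about 2 mm. A picture is of the moment at which its call begins. There is no depth.
- arm.hand_in(): hands the job in; it is judged then, once.
Trained networks look in the newest picture that a camera, given by its name, has taken for a name from the list of things; names that differ only in an ending like _2 or _b are one class to them, and where a whole thing is asked for, a point or a joint stands for the part that bears it (a point fixed in the world has none). Each returns a list of dicts, best first, with "score" (0 to 1); they miss things now and then, are a little off and sometimes report something else, mostly with a low value. They report only what shows in the picture. A call takes as long as a camera call. They do not tell look-alikes from the thing itself.
- arm.masks_of(camera, query): "mask" (480x640 bool, what is visible of it) and "rect" ([left, top, right, bottom] in pixels, round what is visible of it).
- arm.spot_point(camera, query): "at" ([column, row] in pixels: a listed point, or the origin of a listed thing).
The state is a dict: "clock": time; "q": joint angles; "joint_velocities": joint speeds; "joint_torque": joint torques, N m; "tool_pos": TCP position; "tool_rot": TCP orientation; "ft_force": force on the tool from outside, world axes, zero at the start; "ft_torque": the same for the moment, N m; "gripper_width": finger opening in mm; "finger_force": force on a finger pad.
Only numpy, scipy, OpenCV 4.12 (cv2) and the standard library are available. Lean on these libraries where they do the work, as an engineer would, in place of code of your own. Each camera call takes 0.05 s, during which the arm holds its last target. There are 200 camera calls.

## Working session

There is one attempt and no reset: what is moved stays moved. The work goes in short steps, Python scripts to look and compute and a tool call to move; the robot and the scene stay as the last step left them, time stands still between calls to the robot, and variables do not carry over. Pictures are saved under pics/ and viewed, at most 11 in all, crops included, and the job is handed in when it is done.

Besides the shell and the picture viewer there is one more tool, called after "Emit:" by a JSON object that holds its "name" and its "arguments". move_arm: Moves the arm, as the interface text tells. Its arguments: {"type":"object","properties":{"plan":{"type":"array"},"claw":{"type":"number"},"newtons":{"type":"number"}},"required":["plan"]}

```bash
mkdir -p pics; cat > h.py <<'E'
import numpy as np, cv2
from cell import arm
def ray(c,uv,z):
    K,R,t=[np.array(c[k],float) for k in("K","R","t")]
    d=R.T@np.linalg.solve(K,np.array([uv[0],uv[1],1.])); o=-R.T@t.ravel()
    return o+d*(z-o[2])/d[2]
def proj(c,X):
    K,R,t=[np.array(c[k],float) for k in("K","R","t")]
    p=K@(R@np.array(X,float)+t.ravel()); return p[:2]/p[2]
def save(c,n,crop=None,s=1):
    f=c["frame"][:,:,::-1]
    if crop: f=f[crop[1]:crop[3],crop[0]:crop[2]]
    cv2.imwrite("pics/"+n,cv2.resize(f,None,fx=s,fy=s,interpolation=cv2.INTER_CUBIC))
E
python3 - <<'E'
from h import *
for n in("scene","side"):
    c=arm.read_camera(n); save(c,n+"0.png")
    print(n,"cam at",(-np.array(c["R"]).T@np.array(c["t"]).ravel()).round())
    for q,z in(("dispenser",4),("plunger_face",22),("stop",4),("seat",4),("setting_block",0)):
        for r in arm.spot_point(n,q)[:3]: print(q,np.round(r["at"],1),round(r["score"],2),ray(c,r["at"],z).round(1))
print(arm.get_state())
E
```

```text
scene cam at [-263. -638.  554.]
dispenser [324.3 275.1] 0.57 [ 487.1 -200.6    4. ]
plunger_face [291.6 246.6] 0.51 [ 521.  -102.6   22. ]
plunger_face [370.7 322.8] 0.22 [ 377.9 -352.4   22. ]
stop [420.3 267.6] 0.57 [ 610.  -347.5    4. ]
seat [417.4 267. ] 0.58 [ 609.2 -341.8    4. ]
seat [323.9 275.6] 0.39 [ 485.1 -200.9    4. ]
setting_block [373.7 324.5] 0.86 [ 402.9 -346.9    0. ]
side cam at [ 586. -908.  760.]
plunger_face [286.5 252.2] 0.83 [ 506.1 -124.1   22. ]
plunger_face [335.5 342.4] 0.68 [ 607.8 -348.9   22. ]
stop [335.1 346.5] 0.61 [ 607.6 -344.2    4. ]
seat [335.1 343.8] 0.84 [ 607.6 -338.4    4. ]
setting_block [215.6 345.7] 0.82 [ 396.2 -347.     0. ]
{'clock': 0.6, 'q': array([-1.21159208e+00,  4.90884015e-01,  1.55891419e+00, -3.29617449e-05,
        1.09172596e+00, -1.05598577e-01]), 'joint_velocities': array([ 6.70766517e-04,  4.85423270e-04,  5.27171968e-05,  1.74464661e-03,
        3.10041531e-04, -7.68944122e-04]), 'joint_torque': array([ 7.57737089e-04, -6.12213349e+01, -2.58361727e+01,  6.92969933e-02,
        4.45281900e-02, -1.35061818e-06]), 'tool_pos': array([ 280.16884409, -558.68883551,  214.66598168]), 'tool_rot': array([ 3.05705925e+00,  7.23562754e-01, -3.19739995e-05]), 'ft_force': array([0.28127904, 0.24591805, 0.24900951]), 'ft_torque': array([ 0.04040422, -0.02027373,  0.01403775]), 'finger_force': 0.0, 'gripper_width': 94.9319857930372}
```

View pics/scene0.png

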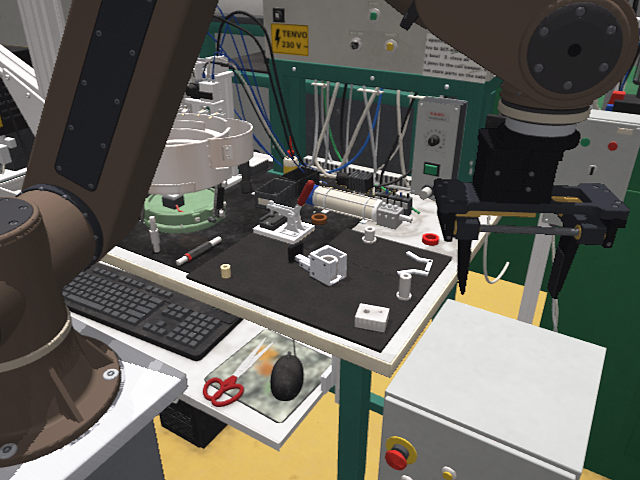

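View pics/side0.png

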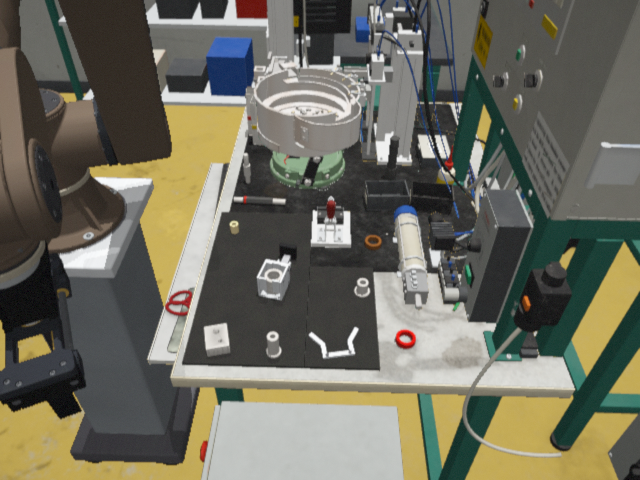

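The dispenser is at scene (325,265) and side (274,277), with its pad towards the bowl feeder. The stop is the U at side (333,345), in the far place. The setting block is at side (216,340), in the near place. The brown ring (side 373,241) and the red ring (side 405,339) are look-alikes, which I'll leave alone. Next I move above the dispenser with the fingers shut.

Emit:
{"name": "move_arm", "arguments": {"plan": [[[4, 3, 3, 0.12], [8, 6, 5, 0.24], [11, 9, 7, 0.36], [13, 13, 9, 0.48], [15, 17, 10, 0.6]]], "claw": 0, "newtons": 20}}

```text
clock: 1.02
tool_pos: [410.5, -423.3, 302.2]
tool_rot: [2.701, 1.602, 0.0]
ft_force: [0.8, -0.2, 0.3]
gripper_width: 66.8
finger_force: 0.0
```

Emit:
{"name": "move_arm", "arguments": {"plan": [[[1, 4, 0, 0.12], [2, 8, 0, 0.24], [3, 12, 0, 0.36], [4, 14, 0, 0.5], [4, 14, 0, 0.5]]]}}

```text
clock: 1.43
tool_pos: [450.4, -280.6, 301.7]
tool_rot: [2.216, 2.226, 0.001]
ft_force: [0.1, -0.5, 0.3]
gripper_width: 34.1
finger_force: 0.0
```

```bash
python3 - <<'E'
from h import *
s=arm.get_state(); print(s["tool_pos"].round(1),s["tool_rot"].round(3),s["clock"])
c=arm.read_camera("wrist"); save(c,"w1.png")
print("cam at",(-np.array(c["R"]).T@np.array(c["t"]).ravel()).round())
for q,z in(("dispenser",4),("plunger_face",22),("stop",4),("seat",4),("setting_block",0),("bush_long",4),("bush_flanged",4)):
    for r in arm.spot_point("wrist",q)[:2]: print(q,np.round(r["at"],1),round(r["score"],2),ray(c,r["at"],z).round(1))
E
```

```text
[ 450.4 -280.6  301.7] [2.216e+00 2.226e+00 1.000e-03] 1.4333
cam at [ 450. -204.  472.]
dispenser [354.9 118. ] 0.95 [ 486.5 -204.6    4. ]
plunger_face [384.   19.1] 0.97 [ 510.8 -112.3   22. ]
setting_block [277.1 243. ] 0.74 [ 399.7 -345.8    0. ]
bush_long [362.8 251.4] 0.58 [ 499.8 -354.3    4. ]
bush_long [355.5 119.2] 0.18 [ 487.2 -205.9    4. ]
bush_flanged [513.1 124.7] 0.78 [ 656.6 -210.7    4. ]
```

View pics/w1.png

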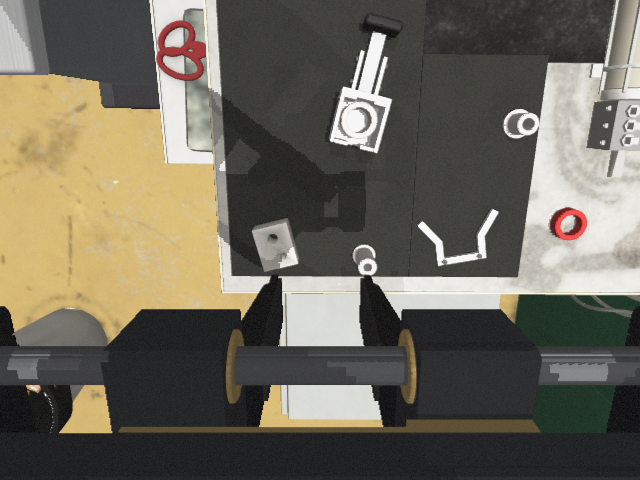

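The wrist view shows the dispenser at (357,118), its pad at (383,20), the stop at (458,245), the block at (275,245), the long bush at (365,262) and the flanged bush at (520,124). Pad to origin comes out at 95.4 mm, against 96 mm given, with yaw about -104.8°. Next I check the clamp height and the stop's pose.

```bash
python3 - <<'E'
from h import *
cs=arm.read_camera("scene"); cd=arm.read_camera("side"); cw=arm.read_camera("wrist")
P=lambda c:np.array(c["K"])@np.c_[np.array(c["R"]),np.array(c["t"]).reshape(3,1)]
def tri(a,b): 
    X=cv2.triangulatePoints(P(cs),P(cd),np.array(a,float),np.array(b,float)).ravel(); return (X[:3]/X[3]).round()
print("clamp handle",tri((312,182),(331,198)))
f=cw["frame"]; m=np.zeros(f.shape[:2],np.uint8)
m[200:275,412:505]=(f[200:275,412:505].min(2)>110)
cn=max(cv2.findContours(m,0,cv2.CHAIN_APPROX_NONE)[0],key=cv2.contourArea)
ap=cv2.approxPolyDP(cn,2.5,True).reshape(-1,2)
for p in ap: print(p,ray(cw,p,10).round(1))
x0,y0,x1,y1=300,190,420,260
f=cd["frame"]; 
save(cw,"w2.png",(325,0,510,275),2.1)
E
```

```text
clamp handle [ 594. -104.  143.]
[501 206] [ 649.5 -304.9   10. ]
[495 203] [ 642.4 -301.5   10. ]
[480 229] [ 628.6 -331.3   10. ]
[482 246] [ 632.8 -351.4   10. ]
[458 252] [ 605.9 -358.4   10. ]
[446 251] [ 592.1 -357.1   10. ]
[445 237] [ 589.7 -340.4   10. ]
[426 217] [ 566.7 -316.9   10. ]
[420 222] [ 560.3 -322.6   10. ]
[438 240] [ 582.  -343.9   10. ]
[441 261] [ 587.2 -369.2   10. ]
[487 253] [ 639.4 -359.9   10. ]
[487 230] [ 636.6 -332.5   10. ]
```

View pics/w2.png

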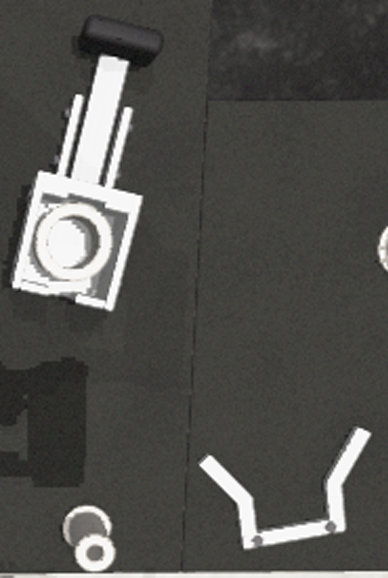

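The crop shows the pad at (120,40), the blade and guides below it, the shaft with the ring stack at (75,240), and the U opening upward at (290,500). The clamp handle reaches z≈143 at (594,-104). So I'll press with the gripper's long side along the push line, which keeps the body clear of it.

Emit:
{"name": "move_arm", "arguments": {"plan": [[[1.4, 4, 0, 0.12], [2.8, 8, 0, 0.24], [4.2, 12, 0, 0.36], [5.6, 16, 0, 0.48], [6.8, 19.7, 0, 0.6]]]}}

```text
clock: 2.4
tool_pos: [517.6, -85.7, 301.2]
tool_rot: [1.467, 2.778, 0.0]
ft_force: [0.1, -0.2, 0.1]
gripper_width: 0.6
finger_force: 0.0
```

Emit:
{"name": "move_arm", "arguments": {"plan": [[[0, 0, 0, 0.12], [0, 0, 0, 0.24], [0, 0, 0, 0.36], [0, 0, 0, 0.48], [0, 0, 0, 0.6]]]}}

```text
clock: 2.82
tool_pos: [517.3, -87.3, 301.0]
tool_rot: [-0.579, -3.088, -0.0]
ft_force: [-0.3, -0.2, -0.1]
gripper_width: 0.6
finger_force: 0.0
```

Emit:
{"name": "move_arm", "arguments": {"plan": [[[0, 0, -3, 0.11], [0, 0, -6, 0.11], [0, 0, -9, 0.11], [0, 0, -12, 0.11], [0, 0, -12, 0.11]]]}}

```text
clock: 3.23
tool_pos: [515.2, -86.8, 176.6]
tool_rot: [-0.418, -3.106, -0.002]
ft_force: [-0.3, -0.2, -0.5]
gripper_width: 0.3
finger_force: 0.0
```

```bash
python3 - <<'E'
from h import *
s=arm.get_state(); print(s["tool_pos"].round(1),s["tool_rot"].round(3),s["gripper_width"])
c=arm.read_camera("side"); save(c,"s2.png",(170,60,490,300),2.5)
for cam in("side","scene"):
    c=arm.read_camera(cam)
    for r in arm.spot_point(cam,"plunger_face")[:2]: print(cam,np.round(r["at"]),round(r["score"],2),ray(c,r["at"],22).round(1), proj(c,(510.8,-112.3,22)).round())
c=arm.read_camera("wrist")
E
```

```text
[515.2 -86.8 176.6] [-4.180e-01 -3.106e+00 -2.000e-03] 0.3117023190980717
side [289. 249.] 0.79 [ 510.4 -114.8   22. ] [289. 248.]
scene [294. 247.] 0.5 [ 522.7 -106.2   22. ] [293. 250.]
```

View pics/s2.png

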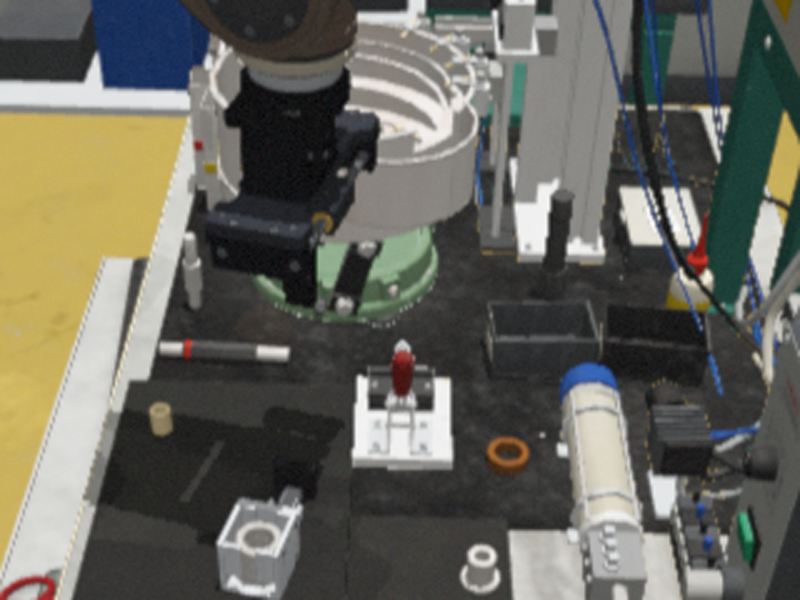

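The view shows the gripper between bowl feeder and clamp, clear of both, and above the spot behind the pad. I descend behind the pad.

Emit:
{"name": "move_arm", "arguments": {"plan": [[[0.4, 0.9, -3.5, 0], [0.4, 0.9, -7, 0.01], [0.4, 0.9, -10.5, 0.01], [0.4, 0.9, -14, 0.01], [0.4, 0.9, -15.4, 0.01]]]}}

```text
clock: 3.95
tool_pos: [520.6, -78.0, 24.6]
tool_rot: [-0.402, -3.114, -0.001]
ft_force: [-0.1, -0.2, -1.3]
gripper_width: 0.2
finger_force: 0.0
```

Emit:
{"name": "move_arm", "arguments": {"plan": [[[-0.1, -0.4, 0, 0], [-0.3, -0.9, 0, 0], [-0.4, -1.4, 0, 0], [-0.5, -1.9, 0, 0], [-0.6, -2.4, 0, 0]]]}}

```text
clock: 4.37
tool_pos: [515.9, -103.2, 28.5]
tool_rot: [0.402, 3.113, -0.001]
ft_force: [0.2, 0.1, 0.3]
gripper_width: 0.6
finger_force: 0.0
```

Emit:
{"name": "move_arm", "arguments": {"plan": [[[-0.1, -0.5, 0, 0], [-0.2, -1.0, 0, 0], [-0.3, -1.0, 0, 0], [-0.3, -1.0, 0, 0], [-0.3, -1.0, 0, 0]]]}}

```text
clock: 4.78
tool_pos: [512.3, -112.2, 27.1]
tool_rot: [0.403, 3.116, 0.0]
ft_force: [-0.1, 2.2, 1.5]
gripper_width: 0.6
finger_force: 0.9
```

```bash
python3 - <<'E'
from h import *
s=arm.get_state(); print(s["tool_pos"].round(1),s["tool_rot"].round(3),s["ft_force"].round(1),s["ft_torque"].round(2))
c=arm.read_camera("side"); save(c,"s3.png",(230,180,390,300),4)
E
```

```text
[ 512.3 -112.2   27.1] [0.403 3.116 0.   ] [-0.1  2.2  1.5] [ 0.32 -0.28  0.03]
```

View pics/s3.png

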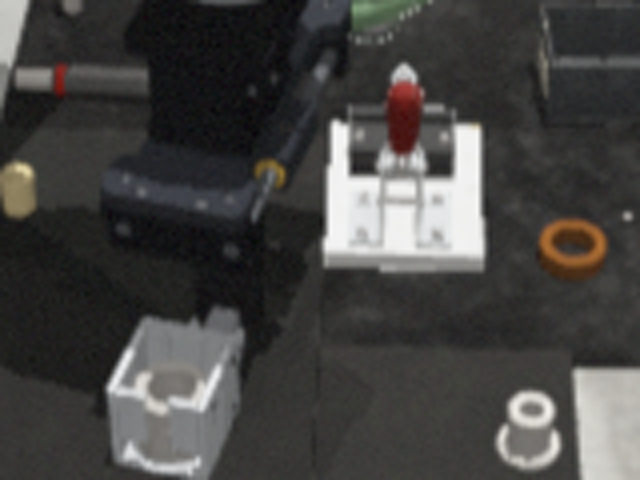

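Contact gives 2.2 N, which matches the spring about 11 mm in. I keep pressing to the hard stop.

Emit:
{"name": "move_arm", "arguments": {"plan": [[[-0.1, -0.4, -0.1, 0], [-0.2, -0.8, -0.2, 0], [-0.4, -1.2, -0.3, 0], [-0.5, -1.6, -0.3, 0], [-0.6, -2.0, -0.3, 0]]]}}

```text
clock: 5.25
tool_pos: [506.2, -132.7, 23.9]
tool_rot: [0.403, 3.116, 0.0]
ft_force: [2.6, 2.7, -0.3]
gripper_width: 0.2
finger_force: 1.9
```

Emit:
{"name": "move_arm", "arguments": {"plan": [[[-0.1, -0.4, 0, 0], [-0.2, -0.8, 0, 0], [-0.3, -1.2, 0, 0], [-0.5, -1.6, 0, 0], [-0.5, -1.9, 0, 0]]]}}

```text
clock: 5.67
tool_pos: [500.8, -151.6, 24.0]
tool_rot: [-0.403, -3.115, -0.001]
ft_force: [0.5, 3.9, 1.9]
gripper_width: 0.5
finger_force: 2.4
```

Emit:
{"name": "move_arm", "arguments": {"plan": [[[0, -0.1, 0, 0], [-0.1, -0.2, 0, 0], [-0.1, -0.3, 0, 0], [-0.1, -0.4, 0, 0], [-0.1, -0.4, 0, 0]]]}}

```text
clock: 6.08
tool_pos: [499.9, -155.2, 24.0]
tool_rot: [-0.402, -3.115, -0.0]
ft_force: [-0.2, 4.4, 1.5]
gripper_width: 0.6
finger_force: 2.1
```

Emit:
{"name": "move_arm", "arguments": {"plan": [[[0, -0.1, 0, 0], [0, -0.2, 0, 0], [-0.1, -0.3, 0, 0], [-0.1, -0.3, 0, 0], [-0.1, -0.3, 0, 0]]]}}

```text
clock: 6.5
tool_pos: [499.2, -158.2, 24.0]
tool_rot: [-0.402, -3.116, -0.0]
ft_force: [0.2, 4.1, 0.2]
gripper_width: 0.7
finger_force: 2.1
```

```bash
python3 - <<'E'
from h import *
s=arm.get_state(); print(s["tool_pos"].round(1),s["ft_force"].round(1))
E
```

```text
[ 499.2 -158.2   24. ] [0.2 4.1 0.2]
```

Emit:
{"name": "move_arm", "arguments": {"plan": [[[0, -0.1, 0, 0], [0, -0.2, 0, 0], [-0.1, -0.3, 0, 0], [-0.1, -0.4, 0, 0], [-0.1, -0.4, 0, 0]]]}}

```text
clock: 6.92
tool_pos: [498.6, -160.3, 24.0]
tool_rot: [-0.403, -3.116, -0.003]
ft_force: [8.3, 23.7, 2.2]
gripper_width: 0.5
finger_force: 12.4
```

Hard stop reached at 24 N. I retract, and the plunger follows on its spring.

Emit:
{"name": "move_arm", "arguments": {"plan": [[[0.2, 0.8, 0, 0], [0.5, 2.0, 0, 0], [0.8, 3.2, 0, 0], [1.2, 4.4, 0, 0], [1.5, 5.6, 0, 0]]]}}

```text
clock: 7.33
tool_pos: [513.8, -105.2, 24.0]
tool_rot: [0.402, 3.115, -0.0]
ft_force: [-0.2, 0.5, 0.7]
gripper_width: 0.3
finger_force: 0.2
```

Emit:
{"name": "move_arm", "arguments": {"plan": [[[0.3, 1.2, 0, 0], [0.6, 2.4, 0, 0], [0.6, 2.4, 2, 0], [0.6, 2.4, 6, 0], [0.6, 2.4, 10, 0]]]}}

```text
clock: 7.75
tool_pos: [518.9, -81.2, 124.4]
tool_rot: [-0.401, -3.113, -0.001]
ft_force: [0.4, -0.4, 0.8]
gripper_width: -0.1
finger_force: 0.0
```

```bash
python3 - <<'E'
from h import *
s=arm.get_state(); print(s["tool_pos"].round(1),s["ft_force"].round(1))
for n in ("side","scene"):
    c=arm.read_camera(n)
    if n=="side": save(c,"s4.png",(190,180,390,380),3)
    for q,z in(("ring_1",4),("plunger_face",22),("seat",4)):
        for r in arm.spot_point(n,q)[:4]: print(n,q,np.round(r["at"],1),round(r["score"],2),ray(c,r["at"],z).round(1))
E
```

```text
[518.9 -81.2 124.4] [ 0.4 -0.4  0.8]
side ring_1 [265.5 308.5] 0.67 [ 476.  -261.3    4. ]
side ring_1 [403.4 338.2] 0.67 [ 730.1 -321.7    4. ]
side ring_1 [371.7 243.7] 0.63 [685.2 -71.2   4. ]
side ring_1 [274.3 283.7] 0.46 [ 486.8 -196.7    4. ]
side plunger_face [287.  248.7] 0.72 [ 506.4 -113.4   22. ]
side plunger_face [275.7 351.2] 0.26 [ 505.9 -371.    22. ]
scene ring_1 [405.1 300.2] 0.7 [ 490.9 -365.9    4. ]
scene ring_1 [432.5 240.9] 0.66 [ 727.3 -329.     4. ]
scene ring_1 [326.5 274.1] 0.57 [ 492.4 -202.4    4. ]
scene ring_1 [321.8 220.5] 0.57 [687.4 -75.5   4. ]
scene plunger_face [288.8 248.8] 0.71 [ 510.4 -102.9   22. ]
scene seat [328.9 266.6] 0.64 [ 518.9 -192.4    4. ]
scene seat [415.6 268.7] 0.53 [ 601.3 -341.2    4. ]
scene seat [415.2 264.8] 0.47 [ 614.8 -335.     4. ]
```

View pics/s4.png

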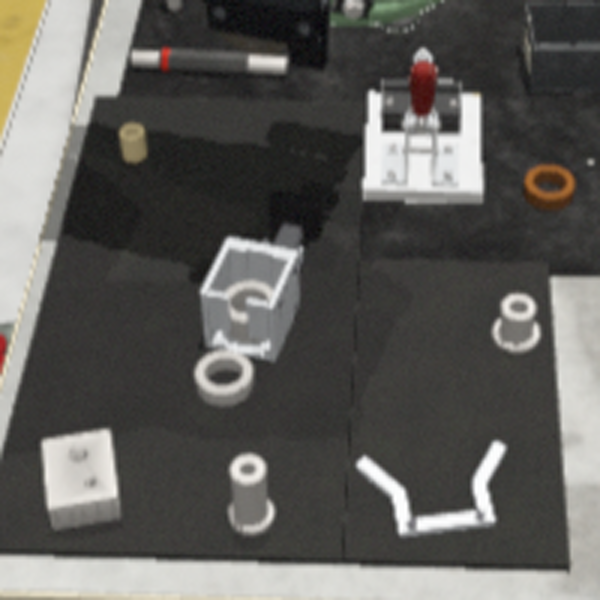

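A single ring lies in front at crop (224,377), about (476,-259), and the other two are still in the shaft. The plunger is back out. I go up for a close wrist look.

Emit:
{"name": "move_arm", "arguments": {"plan": [[[0, 0, 4, 0], [0.2, -4, 7, 0], [0.5, -8, 10, 0], [0.8, -12, 10, 0], [1, -16, 10, 0]]], "claw": 0.19}}

```text
clock: 8.57
tool_pos: [529.2, -232.8, 224.9]
tool_rot: [0.4, 3.114, -0.001]
ft_force: [0.7, 0.1, -0.2]
gripper_width: 17.7
finger_force: 0.0
```

Emit:
{"name": "move_arm", "arguments": {"plan": [[[0, -3.5, 0, 0], [0, -3.5, 0, 0], [0, -3.5, 0, 0], [0, -3.5, 0, 0], [0, -3.5, 0, 0]]]}}

```text
clock: 8.98
tool_pos: [528.6, -265.2, 222.9]
tool_rot: [-0.401, -3.115, -0.001]
ft_force: [0.2, 0.2, 0.5]
gripper_width: 18.1
finger_force: 0.0
```

```bash
python3 - <<'E'
from h import *
s=arm.get_state(); print(s["tool_pos"].round(1),s["tool_rot"].round(3),s["gripper_width"])
c=arm.read_camera("wrist"); save(c,"w5.png")
for q,z in(("dispenser",4),("ring_1",4),("plunger_face",22)):
    for r in arm.spot_point("wrist",q)[:4]: print(q,np.round(r["at"],1),round(r["score"],2),ray(c,r["at"],z).round(1))
for r in arm.masks_of("wrist","ring_1")[:4]:
    cn=max(cv2.findContours(r["mask"].astype(np.uint8),0,cv2.CHAIN_APPROX_NONE)[0],key=cv2.contourArea).reshape(-1,2)
    X=np.array([ray(c,p,12)[:2] for p in cn],np.float32); print(cv2.minEnclosingCircle(X),round(r["score"],2),r["rect"])
print(proj(c,(475,-258,4)))
E
```

```text
[ 528.6 -265.2  222.9] [-4.010e-01 -3.115e+00 -1.000e-03] 18.084642284941463
dispenser [371.6 142.2] 0.94 [ 486.3 -206.9    4. ]
ring_1 [374.2 143.4] 0.92 [ 487.9 -204.8    4. ]
ring_1 [318.1 391.1] 0.79 [ 725.7 -319.9    4. ]
ring_1 [315.6 143.9] 0.64 [ 474.9 -256.2    4. ]
ring_1 [373.5 142.6] 0.52 [ 487.1 -205.3    4. ]
plunger_face [485.1 145.9] 0.56 [ 512.6 -114.6   22. ]
plunger_face [373.9 143.8] 0.29 [ 486.6 -207.1   22. ]
((474.47747802734375, -256.9875183105469), 18.365999221801758) 0.87 [294.5, 124.0, 335.5, 166.0]
((729.01220703125, -318.59661865234375), 20.086118698120117) 0.82 [302.9, 384.3, 339.5, 415.0]
((487.0499267578125, -207.11468505859375), 19.809768676757812) 0.72 [352.6, 125.2, 397.3, 164.1]
((490.0816345214844, -217.42361450195312), 3.96086049079895) 0.42 [360.7, 143.3, 365.6, 154.9]
[313.6698775  144.49798319]
```

View pics/w5.png

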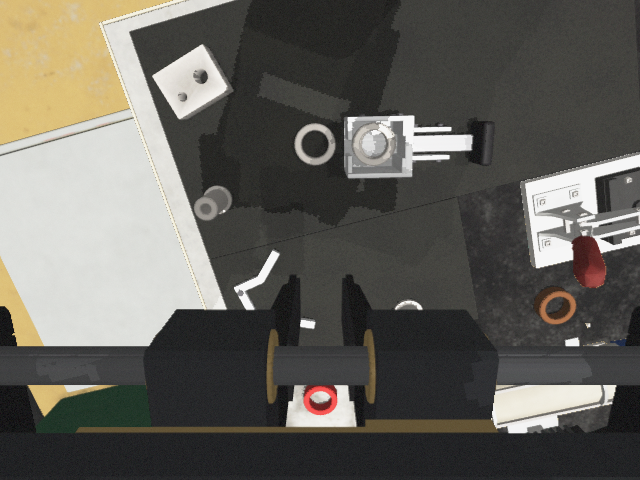

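The ring fits r=18.4 mm at (474.6,-256.7), 52 mm in front of the dispenser, as expected (wrist (316,144)). The flanged bush is at (408,307), well away. I stage on the ring's robot side with the fingers 18 mm apart, so they cradle it.

Emit:
{"name": "move_arm", "arguments": {"plan": [[[-4, 0.8, 0, 0], [-8, 1.6, 0, 0], [-10.1, 2, -3, 0], [-10.1, 2, -7, 0], [-10.1, 2, -11, 0]]]}}

```text
clock: 9.65
tool_pos: [427.3, -246.2, 114.0]
tool_rot: [0.402, 3.112, -0.003]
ft_force: [1.4, -0.5, -0.8]
gripper_width: 17.9
finger_force: 0.0
```

Emit:
{"name": "move_arm", "arguments": {"plan": [[[0, 0, -3, 0], [0, 0, -6, 0], [0, 0, -8, 0], [0, 0, -8, 0], [0, 0, -8, 0]]]}}

```text
clock: 10.07
tool_pos: [427.6, -245.9, 33.3]
tool_rot: [-0.402, -3.114, -0.001]
ft_force: [0.0, -0.2, -0.1]
gripper_width: 17.9
finger_force: 0.0
```

Emit:
{"name": "move_arm", "arguments": {"plan": [[[0, 0, -1, 0], [0, 0, -2, 0], [0, 0, -2.4, 0], [0.6, -0.1, -2.4, 0], [1.2, -0.3, -2.4, 0]]]}}

```text
clock: 10.48
tool_pos: [440.1, -249.4, 9.7]
tool_rot: [-0.403, -3.116, -0.0]
ft_force: [-0.1, -1.2, -0.3]
gripper_width: 17.8
finger_force: 0.0
```

Emit:
{"name": "move_arm", "arguments": {"plan": [[[0.5, -0.1, 0, 0], [1, -0.2, 0, 0], [1.5, -0.3, 0, 0], [2, -0.5, 0, 0], [2.5, -0.6, 0, 0]]]}}

```text
clock: 10.9
tool_pos: [465.2, -255.5, 9.7]
tool_rot: [0.402, 3.116, -0.0]
ft_force: [-0.6, -0.2, 0.3]
gripper_width: 18.1
finger_force: 0.3
```

Emit:
{"name": "move_arm", "arguments": {"plan": [[[0.5, -0.1, 0, 0], [1, -0.2, 0, 0], [1.5, -0.3, 0, 0], [2, -0.5, 0, 0], [2.5, -0.6, 0, 0]]]}}

```text
clock: 11.32
tool_pos: [490.2, -261.5, 9.5]
tool_rot: [0.402, 3.116, 0.0]
ft_force: [-0.2, 0.2, -1.0]
gripper_width: 18.3
finger_force: 0.3
```

```bash
cat > ring.py <<'E'
from h import *
def rings(cams=("side","scene","wrist")):
    s=arm.get_state(); print(s["tool_pos"].round(1),s["tool_rot"].round(3),s["ft_force"].round(1))
    for n in cams:
        c=arm.read_camera(n)
        for r in arm.masks_of(n,"ring_1")[:5]:
            cn=max(cv2.findContours(r["mask"].astype(np.uint8),0,cv2.CHAIN_APPROX_NONE)[0],key=cv2.contourArea).reshape(-1,2)
            X=np.array([ray(c,p,11)[:2] for p in cn],np.float32); (x,y),R=cv2.minEnclosingCircle(X)
            print(n,round(r["score"],2),np.round([x,y,R],1))
    return c
if __name__=="__main__": rings()
E
python3 ring.py
```

```text
[ 490.2 -261.5    9.5] [0.402 3.116 0.   ] [-0.2  0.2 -1. ]
side 0.75 [ 730.7 -328.4   23.2]
side 0.49 [ 514.7 -271.7   22. ]
side 0.45 [685.8 -74.6  21.9]
scene 0.69 [ 722.6 -324.5   28.1]
wrist 0.76 [ 492.  -206.1   11.7]
wrist 0.71 [ 494.9 -204.3   20.1]
wrist 0.6 [ 504.7 -265.5   11. ]
```

Emit:
{"name": "move_arm", "arguments": {"plan": [[[0.6, -0.1, 0, 0.02], [1.2, -0.1, 0, 0.04], [1.8, -0.2, 0, 0.06], [2.4, -0.2, 0, 0.08], [3, -0.2, 0, 0.1]]]}}

```text
clock: 12.03
tool_pos: [520.4, -263.3, 9.5]
tool_rot: [0.243, 3.132, 0.0]
ft_force: [0.2, 0.2, 0.9]
gripper_width: 18.1
finger_force: 0.2
```

Emit:
{"name": "move_arm", "arguments": {"plan": [[[0.6, 0, 0, 0.02], [1.2, 0, 0, 0.04], [1.8, 0, 0, 0.06], [2.4, 0, 0, 0.08], [3, 0, 0, 0.1]]]}}

```text
clock: 12.45
tool_pos: [550.3, -263.2, 9.5]
tool_rot: [-0.086, -3.14, -0.0]
ft_force: [-0.7, -0.2, 0.2]
gripper_width: 18.1
finger_force: 0.2
```

Emit:
{"name": "move_arm", "arguments": {"plan": [[[0.5, 0, 0, 0], [1, 0, 0, 0], [1.5, 0, 0, 0], [1.9, 0, 0, 0], [2.1, 0, 0, 0]]]}}

```text
clock: 12.87
tool_pos: [571.2, -263.2, 9.5]
tool_rot: [0.089, 3.14, -0.0]
ft_force: [0.2, -0.1, 0.0]
gripper_width: 17.7
finger_force: 0.2
```

```bash
python3 ring.py
```

```text
[ 571.2 -263.2    9.5] [ 0.089  3.14  -0.   ] [ 0.2 -0.1  0. ]
side 0.66 [687.5 -74.4  24.5]
side 0.52 [ 602.4 -272.1   19.4]
side 0.51 [ 731.4 -329.5   21. ]
scene 0.71 [ 723.7 -326.3   26.4]
scene 0.52 [680.5 -70.5  28.8]
wrist 0.93 [ 585.6 -264.6   11.2]
wrist 0.88 [ 484.9 -203.6   12.2]
wrist 0.8 [ 485.5 -203.4   21.3]
```

Emit:
{"name": "move_arm", "arguments": {"plan": [[[-1, 0, 0, 0], [-3, 0, 0, 0], [-3, 0, 4, 0], [-3, 0, 8, 0], [0, 0, 11, 0]]]}}

```text
clock: 13.58
tool_pos: [566.4, -263.3, 121.4]
tool_rot: [-0.092, -3.138, -0.002]
ft_force: [1.4, -1.6, -0.5]
gripper_width: 18.0
finger_force: 0.0
```

Emit:
{"name": "move_arm", "arguments": {"plan": [[[3, -0.5, 4, 0], [6, -1, 8, 0], [8, -1.5, 8, 0], [8, -1.5, 8, 0], [8, -1.5, 8, 0]]]}}

```text
clock: 14.0
tool_pos: [650.2, -278.3, 199.0]
tool_rot: [0.089, 3.14, -0.0]
ft_force: [-0.7, -0.5, -0.3]
gripper_width: 17.9
finger_force: 0.0
```

```bash
python3 - <<'E'
from ring import *
c=rings(); save(c,"w6.png")
for r in arm.spot_point("wrist","seat")[:2]+arm.spot_point("wrist","stop")[:2]: print(np.round(r["at"],1),round(r["score"],2),ray(c,r["at"],4).round(1))
E
```

```text
[ 650.2 -278.3  199. ] [ 0.089  3.14  -0.   ] [-0.7 -0.5 -0.3]
side 0.79 [ 596.1 -268.8   22.1]
side 0.66 [693.3 -82.5  17.6]
side 0.65 [ 733.2 -328.8   21.7]
scene 0.78 [ 596.7 -265.2   27.1]
scene 0.46 [ 724.  -322.8   28.7]
scene 0.44 [680.4 -75.1  26.3]
wrist 0.79 [ 725.6 -324.2   17.7]
wrist 0.61 [ 489.2 -206.3   18.3]
wrist 0.59 [ 497.5 -192.6    2. ]
wrist 0.58 [ 596.9 -265.1   18.4]
wrist 0.58 [686.2 -68.8  21.7]
[210.2  28.9] 0.33 [ 499.4 -357.     4. ]
```

View pics/w6.png

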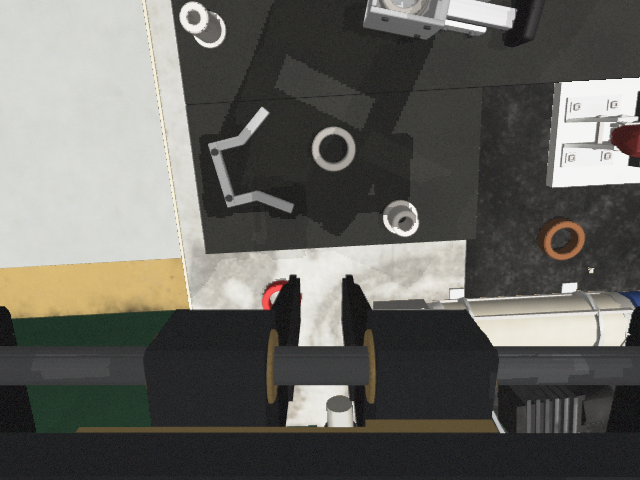

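The ring lies at (334,149), i.e. (597,-265), straight in front of the U, whose back wall runs from (215,152) to (230,200). I refine the stop's pose from this view.

```bash
python3 - <<'E'
from h import *
c=arm.read_camera("wrist"); f=c["frame"]; m=np.zeros(f.shape[:2],np.uint8)
m[100:220,203:298]=(f[100:220,203:298].min(2)>95)
cn=max(cv2.findContours(m,0,cv2.CHAIN_APPROX_NONE)[0],key=cv2.contourArea)
for p in cv2.approxPolyDP(cn,2.5,True).reshape(-1,2): print(p,ray(c,p,10).round(1))
for X in((609,-337,4),(597,-265,4)): print(proj(c,X))
E
```

```text
[262 105] [ 560.2 -321.3   10. ]
[237 135] [ 582.7 -344.2   10. ]
[209 142] [ 587.  -368.2   10. ]
[210 149] [ 592.8 -368.1   10. ]
[214 146] [ 590.5 -364.4   10. ]
[219 149] [ 593.2 -360.5   10. ]
[212 156] [ 598.6 -367.1   10. ]
[225 196] [ 633.  -360.2   10. ]
[228 192] [ 629.7 -357.2   10. ]
[233 195] [ 632.6 -353.2   10. ]
[231 200] [ 636.8 -355.5   10. ]
[226 199] [ 635.7 -359.7   10. ]
[228 205] [ 641.  -358.6   10. ]
[258 198] [ 636.4 -332.    10. ]
[291 210] [ 648.6 -304.4   10. ]
[292 202] [ 641.6 -303.    10. ]
[258 189] [ 628.6 -331.2   10. ]
[235 195] [ 632.7 -351.5   10. ]
[221 148] [ 592.5 -358.8   10. ]
[246 140] [ 587.2 -337.2   10. ]
[269 111] [ 565.2 -316.    10. ]
[250.10404094 165.63224146]
[333.0881752  146.55412547]
```

Emit:
{"name": "move_arm", "arguments": {"plan": [[[-1.2, 1.5, 0, -0.12], [-2.4, 3, 0, -0.24], [-3.6, 4.5, 0, -0.36], [-4.8, 6, 0, -0.48], [-6, 6.8, 0, -0.6]]], "claw": 0.21}}

```text
clock: 14.87
tool_pos: [589.3, -208.8, 199.0]
tool_rot: [-1.021, -2.971, -0.0]
ft_force: [-0.9, 0.1, 0.2]
gripper_width: 20.3
finger_force: 0.0
```

Emit:
{"name": "move_arm", "arguments": {"plan": [[[0, 0, -2, -0.12], [0, 0, -4, -0.24], [0, 0, -6, -0.36], [0, 0, -8, -0.48], [0, 0, -9, -0.6]]]}}

```text
clock: 15.28
tool_pos: [589.2, -209.9, 106.8]
tool_rot: [-1.853, -2.534, 0.001]
ft_force: [-0.7, -0.3, -0.1]
gripper_width: 19.8
finger_force: 0.0
```

Emit:
{"name": "move_arm", "arguments": {"plan": [[[0, 0, 0, -0.12], [0, 0, -2, -0.15], [0, 0, -4, -0.15], [0, 0, -5, -0.15], [0, 0, -5, -0.15]]]}}

```text
clock: 15.7
tool_pos: [589.1, -209.9, 57.0]
tool_rot: [-2.03, -2.394, 0.001]
ft_force: [-0.2, -0.1, 0.6]
gripper_width: 20.0
finger_force: 0.0
```

Emit:
{"name": "move_arm", "arguments": {"plan": [[[-0.1, 0, -1.5, 0], [-0.1, 0, -3, 0], [-0.1, 0, -4.5, 0], [0, -0.6, -4.5, 0], [0.2, -1.2, -4.5, 0]]]}}

```text
clock: 16.12
tool_pos: [592.3, -222.6, 14.5]
tool_rot: [-2.031, -2.396, 0.0]
ft_force: [1.0, 0.3, -0.0]
gripper_width: 20.0
finger_force: 0.0
```

Emit:
{"name": "move_arm", "arguments": {"plan": [[[0.1, -0.6, 0, 0], [0.2, -1.2, 0, 0], [0.3, -1.8, 0, 0], [0.4, -2.4, 0, 0], [0.5, -3, 0, 0]]]}}

```text
clock: 16.53
tool_pos: [597.3, -253.0, 14.5]
tool_rot: [2.032, 2.395, 0.0]
ft_force: [0.8, 1.0, 1.0]
gripper_width: 19.8
finger_force: 0.5
```

Emit:
{"name": "move_arm", "arguments": {"plan": [[[0.1, -0.6, 0, 0], [0.2, -1.2, 0, 0], [0.3, -1.8, 0, 0], [0.4, -2.4, 0, 0], [0.5, -3, 0, 0]]]}}

```text
clock: 16.95
tool_pos: [602.2, -282.8, 14.0]
tool_rot: [2.032, 2.396, 0.0]
ft_force: [-0.2, 1.6, 1.3]
gripper_width: 19.8
finger_force: 0.7
```

```bash
python3 - <<'E'
from ring import *
rings(("side","scene"))
E
```

```text
[ 602.2 -282.8   14. ] [2.032 2.396 0.   ] [-0.2  1.6  1.3]
side 0.84 [ 605.  -310.5   21.9]
side 0.72 [687.8 -75.6  20.8]
side 0.66 [ 731.1 -328.    21. ]
side 0.56 [ 483.  -188.2   13.8]
scene 0.7 [ 605.3 -309.3   26.7]
scene 0.6 [ 722.6 -324.5   26.4]
```

Emit:
{"name": "move_arm", "arguments": {"plan": [[[-0.1, 0.4, 0, 0], [-0.1, 0.4, -0.2, 0], [0, 0, -0.2, 0], [0, -0.5, -0.2, 0], [0.1, -1, -0.2, 0]]]}}

```text
clock: 17.57
tool_pos: [603.2, -292.6, 12.0]
tool_rot: [-2.032, -2.396, -0.0]
ft_force: [0.2, 0.3, 0.0]
gripper_width: 19.7
finger_force: 0.1
```

Emit:
{"name": "move_arm", "arguments": {"plan": [[[0.1, -0.4, 0, 0], [0.1, -0.8, 0, 0], [0.2, -1.2, 0, 0], [0.2, -1.5, 0, 0], [0.2, -1.7, 0, 0]]]}}

```text
clock: 17.98
tool_pos: [605.1, -309.7, 12.0]
tool_rot: [2.032, 2.396, 0.0]
ft_force: [0.3, 0.3, -0.0]
gripper_width: 20.1
finger_force: 0.2
```

```bash
python3 - <<'E'
from ring import *
rings(("side","scene"))
E
```

```text
[ 605.1 -309.7   12. ] [2.032 2.396 0.   ] [ 0.3  0.3 -0. ]
side 0.76 [ 731.4 -329.5   21. ]
side 0.71 [ 608.1 -338.2   21.3]
side 0.53 [688.2 -74.6  22.1]
scene 0.73 [ 721.6 -323.1   27.2]
scene 0.55 [ 531.6 -123.    42.7]
scene 0.53 [ 610.2 -335.6   21.1]
scene 0.41 [681.1 -71.4  29. ]
```

Nearly home. I push in 1 mm steps until the force shows contact with the back wall.

Emit:
{"name": "move_arm", "arguments": {"plan": [[[0, -0.1, 0, 0], [0, -0.1, 0, 0], [0, -0.2, 0, 0], [0, -0.2, 0, 0], [0, -0.2, 0, 0]]]}}

```text
clock: 18.6
tool_pos: [605.1, -311.2, 12.0]
tool_rot: [2.032, 2.396, 0.0]
ft_force: [-0.1, -0.2, -0.3]
gripper_width: 19.7
finger_force: 0.1
```

Emit:
{"name": "move_arm", "arguments": {"plan": [[[0, -0.1, 0, 0], [0, -0.1, 0, 0], [0, -0.1, 0, 0], [0, -0.1, 0, 0], [0, -0.1, 0, 0]]]}}

```text
clock: 19.02
tool_pos: [605.1, -312.2, 12.0]
tool_rot: [2.032, 2.396, 0.0]
ft_force: [0.3, -0.8, 0.2]
gripper_width: 19.9
finger_force: 0.0
```

Emit:
{"name": "move_arm", "arguments": {"plan": [[[0, -0.1, 0, 0], [0, -0.1, 0, 0], [0, -0.2, 0, 0], [0, -0.2, 0, 0], [0, -0.2, 0, 0]]]}}

```text
clock: 19.43
tool_pos: [605.1, -314.4, 12.0]
tool_rot: [2.032, 2.396, 0.0]
ft_force: [0.1, -0.5, -0.3]
gripper_width: 20.2
finger_force: 0.1
```

Emit:
{"name": "move_arm", "arguments": {"plan": [[[0, -0.1, 0, 0], [0, -0.1, 0, 0], [0, -0.2, 0, 0], [0, -0.2, 0, 0], [0, -0.2, 0, 0]]]}}

```text
clock: 19.85
tool_pos: [605.0, -315.4, 11.9]
tool_rot: [-2.031, -2.395, -0.001]
ft_force: [-0.4, 6.9, 1.3]
gripper_width: 20.0
finger_force: 2.7
```

```bash
python3 - <<'E'
from ring import *
rings(("side","scene"))
c=arm.read_camera("side"); save(c,"s7.png",(280,290,390,380),6)
E
```

```text
[ 605.  -315.4   11.9] [-2.031e+00 -2.395e+00 -1.000e-03] [-0.4  6.9  1.3]
side 0.8 [ 608.7 -342.5   21.4]
side 0.61 [687.  -75.6  23.3]
side 0.58 [ 483.5 -187.3   10.1]
scene 0.72 [ 722.6 -324.5   26.4]
scene 0.5 [ 601.7 -343.8   34.2]
scene 0.45 [ 611.4 -341.4   25.3]
```

View pics/s7.png

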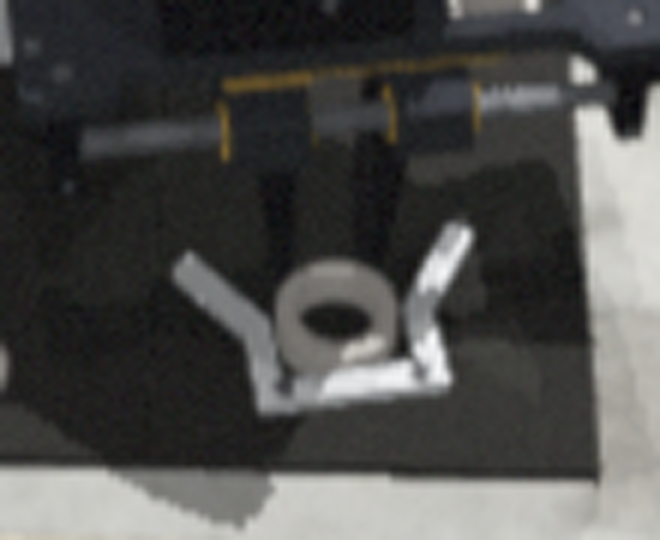

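The ring sits in the U's straight part against the back wall (crop (335,315)), with the force up to 7 N. I back off, rise and check.

Emit:
{"name": "move_arm", "arguments": {"plan": [[[-0.1, 0.5, 0, 0], [-0.3, 1.5, 0, 0], [-0.5, 3, 0, 0], [-0.5, 3, 3, 0], [-0.5, 3, 7, 0]]]}}

```text
clock: 20.52
tool_pos: [598.3, -283.5, 79.6]
tool_rot: [-2.026, -2.392, 0.002]
ft_force: [0.3, -1.2, -0.4]
gripper_width: 20.0
finger_force: 0.0
```

Emit:
{"name": "move_arm", "arguments": {"plan": [[[0, 0, 4, 0], [0, 0, 8, 0], [0, -4, 12, 0], [0, -8, 14, 0], [0, -12, 14, 0]]]}}

```text
clock: 20.93
tool_pos: [601.4, -391.8, 225.0]
tool_rot: [2.025, 2.394, 0.001]
ft_force: [1.1, 0.6, 0.9]
gripper_width: 19.6
finger_force: 0.0
```

Emit:
{"name": "move_arm", "arguments": {"plan": [[[0, -3, 0, 0], [0, -3, 0, 0], [0, -3, 0, 0], [0, -3, 0, 0], [0, -3, 0, 0]]]}}

```text
clock: 21.35
tool_pos: [600.4, -420.8, 219.6]
tool_rot: [-2.03, -2.397, -0.0]
ft_force: [1.5, -0.8, 0.5]
gripper_width: 20.1
finger_force: 0.0
```

```bash
python3 - <<'E'
from ring import *
c=rings(); save(c,"w8.png")
for q,z in(("setting_block",0),("bush_long",4),("bush_flanged",4)):
    for r in arm.spot_point("wrist",q)[:1]: print(q,ray(c,r["at"],z).round(1))
E
```

```text
[ 600.4 -420.8  219.6] [-2.03  -2.397 -0.   ] [ 1.5 -0.8  0.5]
side 0.84 [ 732.7 -329.    22.1]
side 0.67 [ 607.6 -341.7   21.6]
side 0.62 [ 480.4 -215.     9. ]
scene 0.73 [ 610.8 -342.6   23.9]
scene 0.68 [ 722.6 -324.5   26.4]
scene 0.47 [681.1 -71.4  29. ]
scene 0.17 [425.2  60.3  66.2]
wrist 0.92 [ 608.9 -338.8   18.7]
wrist 0.76 [ 731.6 -320.5   19.8]
setting_block [ 397.8 -342.8    0. ]
bush_long [ 501.2 -354.9    4. ]
bush_flanged [ 399.6 -341.9    4. ]
```

View pics/w8.png

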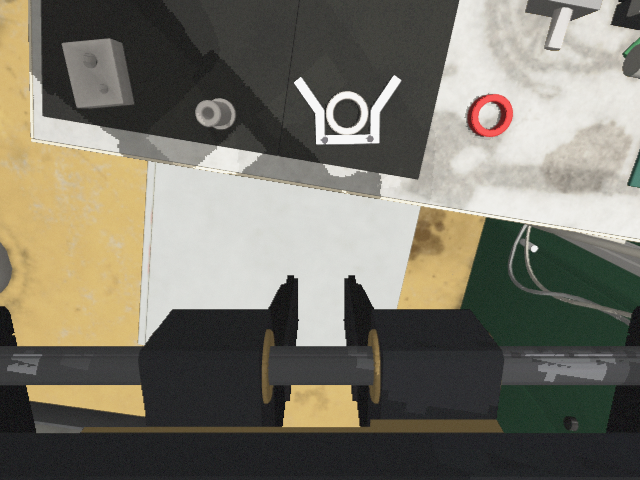

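The ring lies flat in the U against its back wall (348,113), measured at (609,-339) against the seat at (609,-337). The setting block and long bush haven't moved, and the robot is clear. I hand in.

```bash
python3 -c "
from cell import arm
print(arm.hand_in())"
```

```text
the job is handed in; nothing more can be done
None
```

The job is done and handed in at about 22 s: one press to the hard stop gave a single ring, which now lies flat against the stop's back wall; the other two stayed in the dispenser, and the arm touched none of the parts standing around.

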